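# Hold a kiln prop in the corner of the marking jig

### The arm

A 6-joint arm with a two-finger parallel gripper is mounted at the origin on the work surface. World frame = base frame: x ahead of the robot, y to its left, z up, the work surface at z = 0. Lengths are in m, angles in rad, forces in N, time in s.
With the tool pointing down it reaches from about 0.3 to 0.775 m from the base axis. Payload 14.6 kg.
Tool frame: the origin (TCP) lies at the very end of the fingers, on their centre line; the grasp point (between the pads) lies 19 mm behind it; z points along the fingers, y is the line along which they close (so a half turn about z gives the same grasp; the last joint's range is limited). The gripper opens to 94 mm and grips with 3 to 60 N. Pads are 16 mm wide; open, the fingers measure 119 mm over their backs; the gripper's body (75 mm by 177 mm) begins 78 mm behind the grasp point.
Start: joints at [1.048, 0.3, 1.521, -0, 1.321, -0.067], TCP at [0.242, 0.494, 0.205] pointing down, gripper open.
Joint ranges: [-3.03, 3.03], [-0.79, 2.21], [0.23, 2.52], [-1.04, 4.18], [0, 3.07], [-2.55, 2.55]. Speed limits (rad/s): [2.22, 2.22, 2.57, 3.14, 3.14, 3.14].

### API

Orientations are given as [roll, pitch, yaw] about the fixed x, y, z axes, in that order (R = Rz(yaw) Ry(pitch) Rx(roll)).
In Python, from station import ctrl, camera, camera_info, finder gives the robot as it stands.
- The arm moves only by the tool carry_out, never from a script. Its argument "motion" is a list of rows, each a list of 2 entries, a list of its own where there are three numbers: the shift along the tool's x, y, z as a fraction of full scale, then the turn about the tool's z as a fraction of full scale. A call has 1 to 12 rows; each row is the pose to reach, as a shift and turn from the pose commanded when the call began, along the tool's axes at that moment, turning the shorter way round; what a row does not reach only later rows make up. Full scale, the value 1, is 200 mm for a shift and 360 degrees for a turn. A row lasts 1/10 s, in which the tool goes at most 50 mm and 8.59 degrees, less where a joint would pass 70% of its speed; a pose out of reach is approached as far as the arm can. A call with a number of a shift or a turn outside -1 to 1 is refused whole. A call with a gripper value outside its range is refused whole. "hand" is the closure, from -1 (fully open) to 1 (shut), set as the call begins (left out, the last holds). The fingers move at their own pace and stop on an object; "force" is the grip in N (left out, the last holds). Time passes only in rows, so rows that repeat a pose let the fingers close. It gives the time, the measured TCP pose, the force, the opening and the grip force at its end, in the units of the state.
- ctrl.get_obs(): the state, without advancing time (a new reading comes with each control period).
- camera(name): name is "scene" or "top" or "wrist"; returns (picture, depth): 400x640x3 uint8, blue, green, red; 400x640 float32, m along the optical axis (not along the pixel's ray), 0 where there is no reading.
- camera_info(name): a dict with "camera_matrix" (3x3 intrinsics, pixels), "origin" and "attitude" of the camera in the world. Camera axes: x right, y down, z forward; pixel columns grow to the right and rows downward; lengths in m; the calibration is good to about 2 mm. A picture is of the moment at which its call begins: read the wrist's pose just before it. camera_info takes no time and is no camera call; for the wrist camera it gives the pose at the moment of the call.
- ctrl.hand_in(): hands the job in; it is judged then, once.
Trained networks look in the newest picture that a camera, given by its name, has taken for a name from the list of things; names that differ only in an ending like _2 or _b are one class to them, and where a whole thing is asked for, a point or a joint stands for the part that bears it (a point fixed in the world has none). Each returns a list of dicts, best first, with "conf" (0 to 1); they miss things now and then, are a little off and sometimes report something else, mostly with a low value. They report only what shows in the picture. A call takes as long as a camera call. They do not tell look-alikes from the thing itself.
- finder.boxes_of(camera, query): "location" ([column, row] in pixels, amid what is visible of it).
- finder.cut_out(camera, query): "mask" (400x640 bool, what is visible of it) and "location" ([column, row] in pixels, amid what is visible of it).
- finder.pinpoint(camera, query): "location" ([column, row] in pixels: a listed point, or the origin of a listed thing).
The state is a dict: "time_s": time; "qpos": joint angles; "joint_vel": joint speeds; "tau": joint torques, N m; "ee_pos": TCP position; "eef_rot": TCP orientation; "force": force on the tool from outside, world axes, zero at the start; "moment": the same for the moment, N m; "grip_width": finger opening in m; "grip_force": force on a finger pad.
Only numpy, scipy, OpenCV 4.12 (cv2) and the standard library are available. Lean on these libraries where they do the work, as an engineer would, in place of code of your own. Each camera call takes 0.05 s, during which the arm holds its last target. There are 200 camera calls.

### The job

Lay the longer of the two square kiln props on the bed of the marking jig and, with one diagonal push, press it down on the bed, back against the fence and endways against the inner face of the stop block (which may stand near either end of the fence), so that it lies flat and flush along the fence, ready to be marked. Use firm hand pressure, about 20 N each way (not a heavy shove), and finish while still holding it pressed there: do not let go. Leave everything else where it stands.

Things in the scene. Friction and masses are not known exactly. Their poses are not given: they have to be found in the camera images.
- long_prop: The longer kiln prop, the workpiece: a solid square bar of fired clay 50 x 140 x 50 mm, about 0.5 kg, lying on the table. Origin at the centre of its underside; y along its length, x across it, z up. Either end may go to the stop.
- short_prop: The shorter kiln prop: same clay and section, 50 x 95 x 50 mm. Not to be used or moved. Origin and axes as the longer one.
- jig: The marking jig, fixed to the table: a plywood board 200 (x) x 360 (y) x 18 mm with a fence along its far edge. Origin at the centre of its underside; the top of the bed is at z = 18 mm in this frame; x points across the board to the fence, y along the fence. The upright face of the fence is the plane x = +70 mm. Its yaw differs from start to start.
- bed: The plywood bed of the jig. Origin 4 mm above the jig's origin; top face 14 mm above this origin. Bed, fence and stop are waxed and slippery (friction about 0.2), yet friction takes up a part of each push. Axes as the jig.
- fence: The low wooden fence, 30 (x) x 360 (y) x 15 mm high above the bed, so the prop (50 mm tall) stands 35 mm above it and can be held across its width above the fence. Origin at the centre of the fence's underside, 15 mm behind its face; axes as the jig.
- stop: The wooden stop block, fixed on the bed against the fence, 60 (x) x 30 (y) x 35 mm high. Origin at the centre of its underside, on the bed; axes as the jig. It stands 135 mm from the middle of the jig along y, on the +y or the -y side from start to start; its inner face, 15 mm from its origin, looks to the middle of the jig.
- plug: A low round dowel plug 24 mm across and 6 mm high, in the place at the other end of the fence where the stop block is not. It is no stop.
- cup: Bystander: terracotta cup, 72 mm across, 70 mm high, origin under its centre.
- vase: Bystander: small terracotta vase, 84 mm across, 100 mm high, origin under its centre.
- jar: Bystander: lidded jar, 64 mm across, 85 mm high, origin under its centre.
- brush: Bystander: brush lying on the table.
- driver: Bystander: screwdriver lying on the table.
- bowl: Bystander: terracotta bowl, 120 mm across, 50 mm high, origin under its centre.
Things that resemble listed ones, but are neither listed nor needed, are in the scene too. Leave any purple look-alike of the long_prop alone.

How it is judged:
At the end, for the whole second after the job is handed in: For the last second the robot holds the longer prop still, flat and along the fence (0.04 rad), within 4 mm of it, between stop and mid-jig, pressed 3 to 40 N on the fence, 2 to 40 N on the stop, 7.5 to 50 N on the bed (its weight: 4 to 6 N), the arm itself off the bed (contact force between long_prop and bed between 7.5 and 50 N and contact force between long_prop and fence between 3 and 40 N and contact force between long_prop and stop between 2 and 40 N and contact force between the arm and bed below 0.5 N and angle between the y axis of long_prop and the y axis of jig, either way round below 0.04 rad and angle between long_prop's own z axis and vertical below 0.04 rad and x of long_prop in the frame of jig between 0.041 and 0.049 m and y of long_prop in the frame of jig between -0.056 and 0.056 m and z of long_prop in the frame of jig between 0.014 and 0.021 m and linear speed of long_prop below 0.01 m/s); the arm keeps its last pose, push and grip.
It fails at once if another thing on the table is moved by more than 30 mm (distance of any of short_prop, cup, vase, jar, brush, driver, bowl from where it was at the start of the episode above 0.03 m).
It also fails if it takes over 48 s, if anything falls off the work surface, if the arm or the gripper's body presses on something with over 40 N, if the wrist force passes 120 N, or if a joint passes its speed limit or range.

## Working session

There is one attempt and no reset: what is moved stays moved. The work goes in short steps, Python scripts to look and compute and a tool call to move; the robot and the scene stay as the last step left them, time stands still between calls to the robot, and variables do not carry over. Pictures are saved under pics/ and viewed, at most 10 in all, crops included, and the job is handed in when it is done.

Besides the shell and the picture viewer there is one more tool, called as name([rows], argument=value, ...), one row to a line, values as JSON. carry_out: Moves the arm, as the interface text tells. Its arguments: {"type":"object","properties":{"motion":{"type":"array","items":{"type":"array"}},"hand":{"type":"number"},"force":{"type":"number"}},"required":["motion"]}

```bash
mkdir -p pics; ls; cat > h.py <<'E'
import numpy as np, cv2
from station import ctrl, camera, camera_info, finder
from scipy.spatial.transform import Rotation as R
def cam(name):
    i=camera_info(name); a=np.array(i["attitude"],float)
    if a.shape==(3,3): M=a
    elif a.size==4: M=R.from_quat(a).as_matrix()
    else: M=R.from_euler('xyz',a).as_matrix()
    return np.array(i["camera_matrix"]),np.array(i["origin"]),M
def cloud(name,depth):
    K,o,M=cam(name); v,u=np.indices(depth.shape)
    p=np.stack([(u-K[0,2])/K[0,0]*depth,(v-K[1,2])/K[1,1]*depth,depth],-1)
    P=p@M.T+o; P[depth<=0]=np.nan; return P
def onplane(name,uv,z):
    K,o,M=cam(name); r=M@np.linalg.inv(K)@np.array([*uv,1.]); return o+r*(z-o[2])/r[2]
E
python3 - <<'E'
from h import *
print(camera_info("top"),camera_info("wrist"))
for n in("top","scene"):
    p,d=camera(n); cv2.imwrite(f"pics/{n}0.png",p); P=cloud(n,d)
    for q in["long_prop","short_prop","jig","stop","plug","fence"]:
        for r in finder.cut_out(n,q)[:4]:
            m=r["mask"]; pts=P[m]; pts=pts[~np.isnan(pts[:,0])]
            if len(pts): print(n,q,round(r["conf"],2),np.round(r["location"]),m.sum(),np.median(pts,0).round(3),np.percentile(pts[:,2],95).round(3))
print(ctrl.get_obs())
E
```

```text
pics
{'camera_matrix': array([[485.32427613,   0.        , 318.9791169 ],
       [  0.        , 485.32427613, 199.30985405],
       [  0.        ,   0.        ,   1.        ]]), 'origin': array([0.29719519, 0.02431917, 1.65562205]), 'attitude': array([-3.00088546, -0.007125  , -1.55248173])} {'camera_matrix': array([[329.54436164,   0.        , 321.03136543],
       [  0.        , 329.54436164, 195.95777349],
       [  0.        ,   0.        ,   1.        ]]), 'origin': array([0.17010075, 0.52945758, 0.38531177]), 'attitude': array([2.86154605e+00, 1.55174044e-04, 1.11498977e+00])}
top long_prop 0.97 [410. 278.] 700 [ 0.27  -0.291  0.05 ] 0.057
top long_prop 0.9 [329. 249.] 695 [ 0.363 -0.002  0.05 ] 0.056
top long_prop 0.89 [389. 225.] 628 [ 0.444 -0.216  0.05 ] 0.057
top short_prop 0.7 [392. 184.] 468 [ 0.582 -0.221  0.05 ] 0.057
top jig 0.91 [274. 184.] 5955 [0.579 0.167 0.019] 0.035
top stop 0.66 [318. 171.] 169 [0.614 0.026 0.053] 0.059
top fence 0.8 [276. 159.] 966 [0.666 0.163 0.033] 0.04
scene long_prop 0.92 [204. 169.] 1118 [ 0.284 -0.295  0.042] 0.051
scene long_prop 0.59 
[... 446 characters left out ...]
 1727 [0.672 0.146 0.032] 0.034
{'time_s': 0.7, 'qpos': array([ 1.04838844e+00,  2.99876424e-01,  1.52101641e+00,  1.76387922e-05,
        1.32073352e+00, -6.65934441e-02]), 'joint_vel': array([-0.00034548,  0.00106723,  0.00185448,  0.00037855,  0.00066432,
        0.00128051]), 'tau': array([ 1.59920852e-03, -5.31579208e+01, -3.52891159e+01,  7.09734368e-02,
        2.12868140e-02, -9.17320040e-05]), 'ee_pos': array([0.24208927, 0.49382712, 0.20545157]), 'eef_rot': array([-3.14156016e+00, -1.92950021e-05,  2.68577384e+00]), 'force': array([ 0.11316331, -0.50227898, -0.65334595]), 'moment': array([ 0.02906382, -0.03056838, -0.01919477]), 'grip_force': 0.0, 'grip_width': 0.09376190527866811}
```

```bash
python3 - <<'E'
from h import *
p=cv2.imread("pics/top0.png")[100:340,180:500]
cv2.imwrite("pics/topc.png",cv2.resize(p,None,fx=2.5,fy=2.5,interpolation=cv2.INTER_CUBIC))
E
```

```text
(no output)
```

View pics/topc.png

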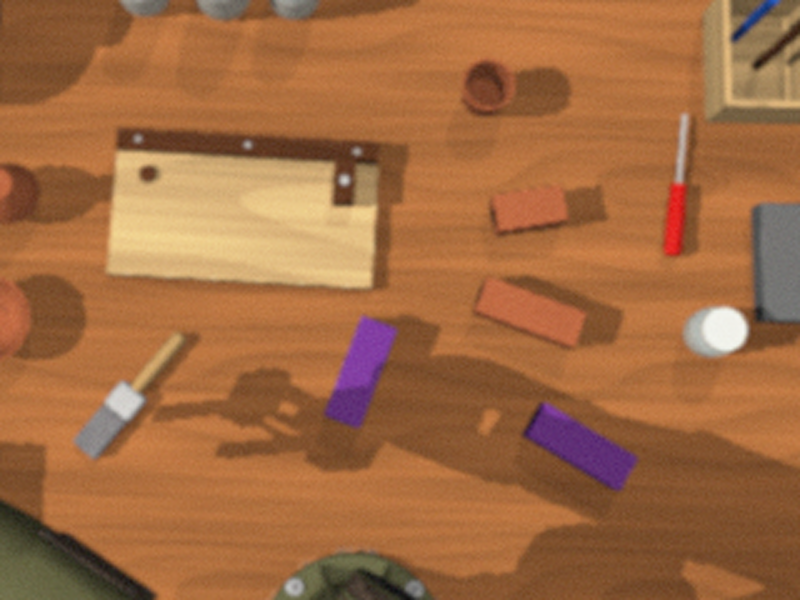

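View pics/scene0.png

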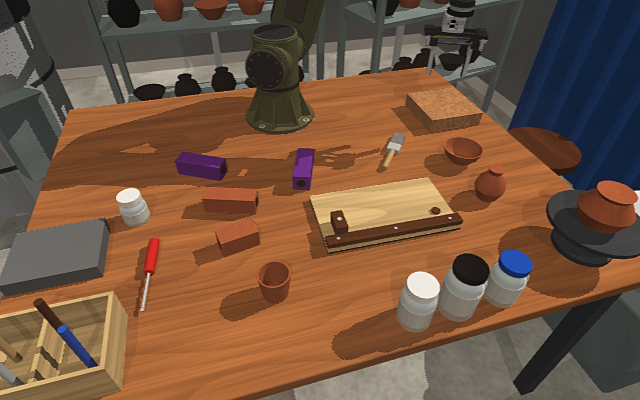

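The top crop shows the stop at (318,171) on the jig's -y end and the plug at the other end. Candidates for long_prop in the top picture are purple (410,278), purple (329,249), clay (389,225) and short clay (392,184). I choose the clay bar at (389,225), which is the longer of the two non-purple ones. Next I measure it and the jig, and plan the approach.

```bash
cat >> h.py <<'E'
def rect(pts,zlo,zhi):
    q=pts[(pts[:,2]>zlo)&(pts[:,2]<zhi)]; r=cv2.minAreaRect((q[:,:2]*1000).astype(np.float32))
    b=cv2.boxPoints(r); e=[b[1]-b[0],b[2]-b[1]]; l=max(e,key=np.linalg.norm); a=np.arctan2(l[1],l[0])%np.pi
    return np.array(r[0]).round(1),np.sort(r[1]).round(1),round(float(a),3),np.median(q[:,2]).round(4)
def find(n,q,near,lo,hi):
    P=cloud(n,D[n])
    for r in finder.cut_out(n,q):
        m=cv2.erode(r["mask"].astype(np.uint8),np.ones((2,2)))>0
        pts=P[m]; pts=pts[~np.isnan(pts[:,0])]
        if len(pts)>20 and np.linalg.norm(np.median(pts,0)[:2]-near)<.1:
            print(n,q,round(r["conf"],2),*rect(pts,lo,hi)); return
D={}
def snap(n):
    p,D[n]=camera(n); return p
def plan(target,yaw,frm=None):
    o=ctrl.get_obs(); M=R.from_euler('xyz',o["eef_rot"]).as_matrix(); d=M.T@(np.array(target)-o["ee_pos"])
    t=-(yaw-o["eef_rot"][2]); t=(t+np.pi)%(2*np.pi)-np.pi
    print("t",o["time_s"],"pos",o["ee_pos"].round(4),"rot",o["eef_rot"].round(4),"F",o["force"].round(1),"shift/0.2",(d/.2).round(3),"turn",round(t/2/np.pi,4))
E
python3 - <<'E'
from h import *
for n in("top","scene"):
    snap(n); find(n,"long_prop",[.444,-.216],.043,.058); find(n,"stop",[.61,.02],.045,.06); find(n,"fence",[.67,.16],.027,.04); find(n,"jig",[.58,.16],.01,.026)
p=snap("top")[205:245,365:415]; cv2.imwrite("pics/close.png",cv2.resize(p,None,fx=10,fy=10,interpolation=cv2.INTER_CUBIC))
plan([.44,-.21,.24],1.23)
E
```

```text
top long_prop 0.94 [ 443.7 -224.4] [ 47.3 139.4] 1.234 0.0504
top stop 0.58 [614.4  24.2] [26.  54.5] 3.09 0.0529
top fence 0.73 [667.3 158.1] [ 32.3 354.3] 1.533 0.0334
top jig 0.83 [580.1 161.5] [196.4 357.5] 1.536 0.0184
scene long_prop 0.89 [ 449.  -226.8] [ 48.6 135.5] 1.238 0.0491
scene stop 0.84 [619.4  21.3] [28.6 57.4] 3.114 0.0524
scene fence 0.6 [669.5 154.2] [ 29.1 356.2] 1.533 0.0323
scene jig 0.94 [582.9 158.5] [202.  359.7] 1.535 0.0174
t 1.25 pos [0.2421 0.4938 0.2055] rot [-3.1416 -0.      2.6858] F [ 0.1 -0.5  0.6] shift/0.2 [-2.438 -2.724 -0.173] turn 0.2317
```

View pics/close.png

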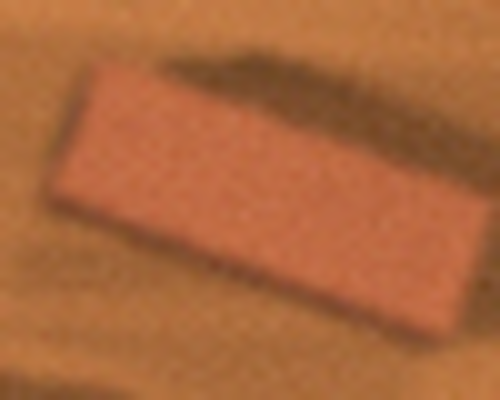

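The crop shows a plain clay bar filling (50..490, 60..340), not purple. It measures about 140 x 49 with its top at 0.050, so it is the long prop. I start moving.

carry_out([
  [[-0.9, -1.0, -0.17], 0.11],
  [[-0.9, -1.0, -0.17], 0.11],
  [[-0.9, -1.0, -0.17], 0.11],
  [[-0.9, -1.0, -0.17], 0.11],
  [[-0.9, -1.0, -0.17], 0.11],
  [[-0.9, -1.0, -0.17], 0.11],
  [[-0.9, -1.0, -0.17], 0.11],
  [[-0.9, -1.0, -0.17], 0.11],
], hand=-1)

```text
time_s: 2.05
ee_pos: [0.3158, 0.2351, 0.2396]
eef_rot: [3.141, -0.0, 1.994]
force: [-0.0, -0.3, -0.2]
grip_width: 0.0941
grip_force: 0.0
```

```bash
python3 -c "
from h import *
plan([.446,-.226,.24],1.235)"
```

```text
t 2.05 pos [0.3158 0.2351 0.2396] rot [ 3.1410e+00 -2.0000e-04  1.9937e+00] F [-0.  -0.3 -0.2] shift/0.2 [-2.37  -0.353 -0.003] turn 0.1208
```

carry_out([
  [[-1.0, -0.15, 0], 0.12],
  [[-1.0, -0.15, 0], 0.12],
  [[-1.0, -0.15, 0], 0.12],
  [[-1.0, -0.15, 0], 0.12],
  [[-1.0, -0.15, 0], 0.12],
  [[-1.0, -0.15, 0], 0.12],
  [[-1.0, -0.15, 0], 0.12],
])

```text
time_s: 2.75
ee_pos: [0.3706, 0.0414, 0.2392]
eef_rot: [-3.141, 0.0, 1.246]
force: [0.3, -0.5, 0.6]
grip_width: 0.0938
grip_force: 0.0
```

```bash
python3 -c "
from h import *
plan([.446,-.226,.24],1.235)"
```

```text
t 2.75 pos [0.3706 0.0414 0.2392] rot [-3.141   0.      1.2465] F [ 0.3 -0.5  0.6] shift/0.2 [-1.147  0.784 -0.004] turn 0.0018
```

carry_out([
  [[-1.0, 0.78, 0], 0.002],
  [[-1.0, 0.78, 0], 0.002],
  [[-1.0, 0.78, 0], 0.002],
  [[-1.0, 0.78, 0], 0.002],
  [[-1.0, 0.78, 0], 0.002],
  [[-1.0, 0.78, 0], 0.002],
  [[-1.0, 0.78, 0], 0.002],
  [[-1.0, 0.78, 0], 0.002],
])

```text
time_s: 3.55
ee_pos: [0.4536, -0.1975, 0.2394]
eef_rot: [-3.141, -0.0, 1.232]
force: [0.5, 0.6, 0.4]
grip_width: 0.0937
grip_force: 0.0
```

```bash
python3 - <<'E'
from h import *
p=snap("wrist"); cv2.imwrite("pics/w1.png",p); find("wrist","long_prop",[.446,-.226],.043,.058)
P=cloud("wrist",D["wrist"]).reshape(-1,3); P=P[~np.isnan(P[:,0])]
s=P[(np.abs(P[:,0]-.446)<.1)&(np.abs(P[:,1]+.226)<.1)&(P[:,2]>.04)&(P[:,2]<.058)]; print(len(s),rect(s,.04,.058))
plan([.446,-.226,.24],1.235)
E
```

```text
wrist long_prop 0.91 [ 446.8 -226.6] [ 48.7 139.8] 1.234 0.0511
4927 (array([ 446.1, -226.7]), array([ 50., 140.]), 1.233, np.float64(0.0513))
t 3.65 pos [ 0.4535 -0.1977  0.2397] rot [ 3.1412 -0.      1.2315] F [-0.7 -0.5 -0.4] shift/0.2 [-0.146  0.012 -0.001] turn -0.0006
```

View pics/w1.png

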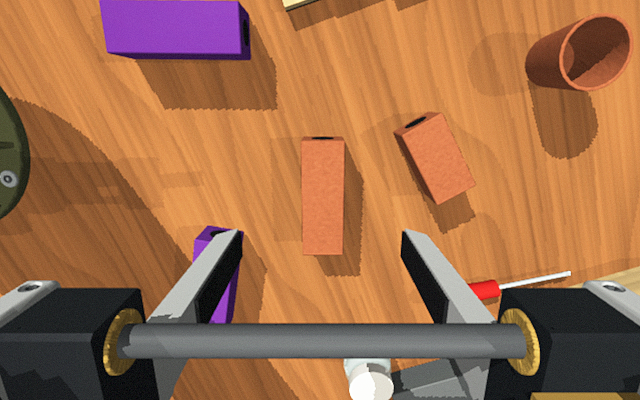

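The wrist picture shows the prop at (322,195), centred between the open fingers and well clear of the purple bar and the short prop. I descend.

carry_out([
  [[-0.146, 0.014, 0.1], 0],
  [[-0.146, 0.014, 0.3], 0],
  [[-0.146, 0.014, 0.5], 0],
  [[-0.146, 0.014, 0.7], 0],
  [[-0.146, 0.014, 0.88], 0],
  [[-0.146, 0.014, 1.0], 0],
  [[-0.146, 0.014, 1.0], 0],
  [[-0.146, 0.014, 1.0], 0],
])

```text
time_s: 4.45
ee_pos: [0.4467, -0.2273, 0.0405]
eef_rot: [3.141, 0.0, 1.23]
force: [-1.0, -0.2, 0.2]
grip_width: 0.094
grip_force: 0.0
```

```bash
python3 -c "
from h import *
plan([.4463,-.2266,.022],1.233)"
```

```text
t 4.45 pos [ 0.4467 -0.2273  0.0405] rot [3.1409e+00 1.0000e-04 1.2295e+00] F [-1.  -0.2  0.2] shift/0.2 [ 0.003 -0.003  0.093] turn -0.0006
```

carry_out([
  [[0, 0, 0.05], 0],
  [[0, 0, 0.09], 0],
  [[0, 0, 0.09], 0],
])

```text
time_s: 4.75
ee_pos: [0.4459, -0.2276, 0.0208]
eef_rot: [-3.141, -0.0, 1.228]
force: [-0.0, 0.2, -0.5]
grip_width: 0.0938
grip_force: 0.0
```

carry_out([
  [[0, 0, 0], 0],
  [[0, 0, 0], 0],
  [[0, 0, 0], 0],
  [[0, 0, 0], 0],
  [[0, 0, 0], 0],
  [[0, 0, 0], 0],
  [[0, 0, 0], 0],
  [[0, 0, 0], 0],
], hand=1, force=45)

```text
time_s: 5.55
ee_pos: [0.446, -0.2278, 0.0215]
eef_rot: [-3.141, -0.0, 1.228]
force: [-2.2, 0.5, 2.4]
grip_width: 0.0494
grip_force: 45.0
```

carry_out([
  [[0, 0, -0.1], 0],
  [[0, 0, -0.25], 0],
  [[0, 0, -0.5], 0],
  [[0, 0, -0.5], 0],
  [[0, 0, -0.5], 0],
])

```text
time_s: 6.05
ee_pos: [0.4461, -0.2278, 0.1213]
eef_rot: [3.141, 0.0, 1.228]
force: [-1.4, 0.7, -5.1]
grip_width: 0.0496
grip_force: 45.0
```

```bash
python3 -c "
from h import *
plan([.600,.134,.12],1.534)"
```

```text
t 6.05 pos [ 0.4461 -0.2278  0.1213] rot [3.1409e+00 1.0000e-04 1.2281e+00] F [-1.4  0.7 -5.1] shift/0.2 [1.962 0.117 0.006] turn -0.0487
```

Lifted: the wrist reads about 5 N. Carrying it to the jig.

carry_out([
  [[0.2, 0.01, 0], -0.01],
  [[0.4, 0.03, 0], -0.02],
  [[0.6, 0.04, 0], -0.03],
  [[0.8, 0.05, 0], -0.04],
  [[0.96, 0.06, 0], -0.049],
  [[0.96, 0.06, 0], -0.049],
  [[0.96, 0.06, 0], -0.049],
])

```text
time_s: 6.75
ee_pos: [0.5211, -0.0505, 0.1193]
eef_rot: [-3.138, -0.0, 1.537]
force: [-0.6, -0.3, -5.3]
grip_width: 0.0493
grip_force: 45.0
```

```bash
python3 -c "
from h import *
plan([.600,.134,.12],1.534)"
```

```text
t 6.75 pos [ 0.5211 -0.0505  0.1193] rot [-3.1381e+00 -3.0000e-04  1.5369e+00] F [-0.6 -0.3 -5.3] shift/0.2 [ 0.935  0.363 -0.004] turn 0.0005
```

carry_out([
  [[0.2, 0.08, 0], 0],
  [[0.4, 0.16, 0], 0],
  [[0.6, 0.24, 0], 0],
  [[0.8, 0.32, 0], 0],
  [[0.93, 0.36, 0], 0],
  [[0.93, 0.36, 0], 0],
  [[0.93, 0.36, 0], 0],
  [[0.93, 0.36, 0], 0],
])

```text
time_s: 7.55
ee_pos: [0.6, 0.1308, 0.1207]
eef_rot: [-3.14, 0.0, 1.534]
force: [0.9, -0.5, -5.5]
grip_width: 0.0498
grip_force: 45.0
```

```bash
python3 - <<'E'
from h import *
for n in("wrist","top","scene"):
    p=snap(n)
    if n=="wrist": cv2.imwrite("pics/w2.png",p)
    find(n,"fence",[.67,.16],.027,.04); find(n,"stop",[.61,.02],.045,.06); find(n,"long_prop",[.6,.134],.13,.165)
    P=cloud(n,D[n]).reshape(-1,3); P=P[~np.isnan(P[:,0])]
    f=P[(P[:,0]>.62)&(P[:,0]<.70)&(P[:,1]>.06)&(P[:,1]<.32)&(P[:,2]>.028)&(P[:,2]<.038)]
    # near edge of fence top: low percentile of x in y slices
    e=[]
    for y in np.arange(.06,.32,.01):
        s=f[np.abs(f[:,1]-y)<.005]
        if len(s)>5: e.append((y,np.percentile(s[:,0],4)))
    if len(e)>4:
        e=np.array(e); c=np.polyfit(e[:,0],e[:,1],1); print(n,"fence edge slope",c[0].round(4),"x at y=.11:",np.polyval(c,.11).round(4))
plan([.61,.124,.055],1.534)
E
```

```text
wrist stop 0.67 [643.  32.] [ 9.1 15.9] 1.423 0.0542
wrist long_prop 0.89 [601.2 131.6] [ 50.  141.5] 1.534 0.1509
wrist fence edge slope -0.0391 x at y=.11: 0.6592
top stop 0.43 [614.4  24. ] [25.8 54.9] 3.082 0.0538
top long_prop 0.39 [595.9  81.9] [38.1 45.8] 0.037 0.1504
top fence edge slope 0.0003 x at y=.11: 0.6516
scene fence 0.64 [668.7 154.8] [ 30.6 357.6] 1.527 0.0323
scene stop 0.63 [619.5  21.5] [28.3 56.9] 3.103 0.0523
scene long_prop 0.82 [603.7 130.2] [ 48.5 141.4] 1.538 0.1485
scene fence edge slope 0.0371 x at y=.11: 0.6519
t 8.15 pos [0.6004 0.1324 0.1215] rot [3.1415 0.     1.536 ] F [-0.3  0.3 -4.6] shift/0.2 [-0.04   0.049  0.332] turn 0.0003
```

View pics/w2.png

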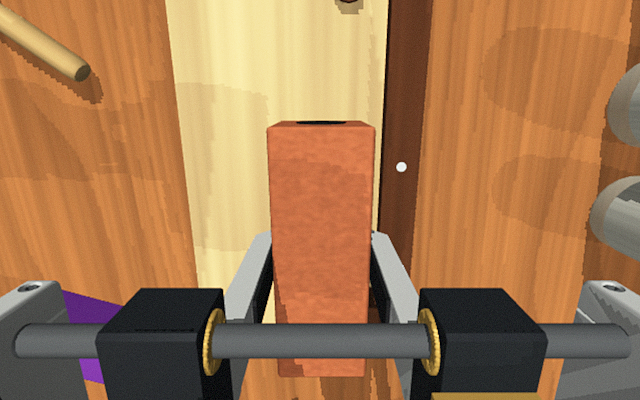

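The wrist picture shows the prop square in the grip at (320,240), parallel to the fence edge near (383,120). Lowering it to just above the bed, short of fence and stop.

carry_out([
  [[-0.04, 0.04, 0.1], 0],
  [[-0.04, 0.04, 0.2], 0],
  [[-0.04, 0.04, 0.28], 0],
  [[-0.04, 0.04, 0.34], 0],
  [[-0.04, 0.04, 0.34], 0],
  [[-0.04, 0.04, 0.34], 0],
])

```text
time_s: 8.75
ee_pos: [0.6084, 0.1243, 0.0539]
eef_rot: [3.141, -0.0, 1.536]
force: [0.1, 0.3, -4.5]
grip_width: 0.0494
grip_force: 45.0
```

carry_out([
  [[0, 0, 0.02], 0],
  [[0, 0, 0.04], 0],
  [[0, 0, 0.05], 0],
  [[0, 0, 0.05], 0],
  [[0, 0, 0.05], 0],
])

```text
time_s: 9.25
ee_pos: [0.6082, 0.1241, 0.0435]
eef_rot: [3.141, 0.0, 1.536]
force: [0.9, -0.0, -3.9]
grip_width: 0.0497
grip_force: 45.0
```

```bash
python3 -c "
from h import *
plan([.625,.107,.0385],1.534)"
```

```text
t 9.25 pos [0.6082 0.1241 0.0435] rot [3.1415 0.     1.536 ] F [ 0.9 -0.  -3.9] shift/0.2 [-0.082  0.087  0.025] turn 0.0003
```

carry_out([
  [[0, 0, 0.01], 0],
  [[0, 0, 0.015], 0],
  [[0, 0, 0.02], 0],
  [[0, 0, 0.02], 0],
])

```text
time_s: 9.65
ee_pos: [0.6082, 0.1241, 0.0395]
eef_rot: [3.141, 0.0, 1.536]
force: [0.6, -0.5, -2.3]
grip_width: 0.0495
grip_force: 45.0
```

carry_out([
  [[0, 0, 0.005], 0],
  [[0, 0, 0.005], 0],
  [[0, 0, 0.005], 0],
])

```text
time_s: 9.95
ee_pos: [0.6084, 0.1242, 0.0395]
eef_rot: [3.141, -0.0, 1.536]
force: [-2.8, 0.5, 5.1]
grip_width: 0.05
grip_force: 45.0
```

The prop is on the bed, with a stiffness of about 8 N/mm. Now I slide diagonally towards fence and stop.

carry_out([
  [[-0.01, 0.01, 0], 0],
  [[-0.02, 0.02, 0], 0],
  [[-0.03, 0.03, 0], 0],
  [[-0.04, 0.04, 0], 0],
  [[-0.055, 0.055, 0], 0],
  [[-0.055, 0.055, 0], 0],
  [[-0.055, 0.055, 0], 0],
])

```text
time_s: 10.65
ee_pos: [0.6197, 0.1126, 0.0395]
eef_rot: [3.139, -0.0, 1.536]
force: [0.4, -0.9, 5.3]
grip_width: 0.0503
grip_force: 45.0
```

carry_out([
  [[-0.005, 0.005, 0], 0],
  [[-0.01, 0.01, 0], 0],
  [[-0.01, 0.01, 0], 0],
  [[-0.01, 0.01, 0], 0],
])

```text
time_s: 11.05
ee_pos: [0.6213, 0.1109, 0.0395]
eef_rot: [3.14, -0.001, 1.536]
force: [-1.0, 1.2, 6.2]
grip_width: 0.0494
grip_force: 45.0
```

carry_out([
  [[-0.005, 0.005, 0], 0],
  [[-0.01, 0.01, 0], 0],
  [[-0.015, 0.015, 0], 0],
  [[-0.015, 0.015, 0], 0],
  [[-0.015, 0.015, 0], 0],
])

```text
time_s: 11.55
ee_pos: [0.6236, 0.1091, 0.0395]
eef_rot: [3.141, -0.002, 1.536]
force: [-4.7, 10.0, 8.4]
grip_width: 0.0498
grip_force: 45.0
```

carry_out([
  [[0, 0.005, 0], 0],
  [[0, 0.01, 0], 0],
  [[0, 0.01, 0], 0],
  [[0, 0.01, 0], 0],
])

```text
time_s: 11.95
ee_pos: [0.6248, 0.109, 0.0395]
eef_rot: [-3.14, -0.002, 1.536]
force: [-12.6, 8.3, 12.7]
grip_width: 0.0497
grip_force: 45.0
```

carry_out([
  [[-0.003, 0.003, 0.002], 0],
  [[-0.005, 0.005, 0.004], 0],
  [[-0.005, 0.005, 0.004], 0],
  [[-0.005, 0.005, 0.004], 0],
  [[-0.005, 0.005, 0.004], 0],
])

```text
time_s: 12.45
ee_pos: [0.6248, 0.109, 0.0395]
eef_rot: [-3.138, -0.003, 1.536]
force: [-26.2, 14.8, 24.6]
grip_width: 0.0496
grip_force: 45.0
```

```bash
python3 - <<'E'
from h import *
for n in("wrist","scene","top"):
    p=snap(n)
    if n=="wrist": cv2.imwrite("pics/w3.png",p)
    if n=="scene": cv2.imwrite("pics/s3.png",cv2.resize(p[140:270,290:490],None,fx=4,fy=4,interpolation=cv2.INTER_CUBIC))
    find(n,"long_prop",[.62,.11],.055,.085)
for i in range(3): plan([.6248,.109,.0395],1.534); camera("top")
E
```

```text
wrist long_prop 0.85 [625.6 109.6] [ 50.3 141.2] 1.533 0.0691
scene long_prop 0.62 [629.  105.1] [ 47.2 135.2] 1.529 0.067
t 12.75 pos [0.6248 0.109  0.0395] rot [-3.1379e+00 -3.0000e-03  1.5363e+00] F [-24.5  14.3  24.7] shift/0.2 [ 0. -0.  0.] turn 0.0004
t 12.8 pos [0.6248 0.109  0.0395] rot [-3.1379e+00 -3.0000e-03  1.5363e+00] F [-25.6  14.3  25.2] shift/0.2 [ 0. -0.  0.] turn 0.0004
t 12.85 pos [0.6248 0.109  0.0395] rot [-3.1379e+00 -3.0000e-03  1.5363e+00] F [-24.8  14.6  25.7] shift/0.2 [ 0. -0.  0.] turn 0.0004
```

View pics/s3.png

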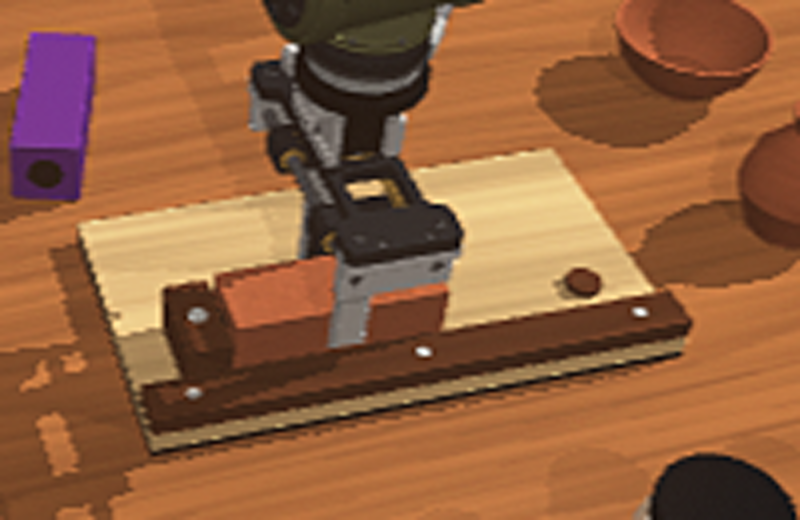

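View pics/w3.png

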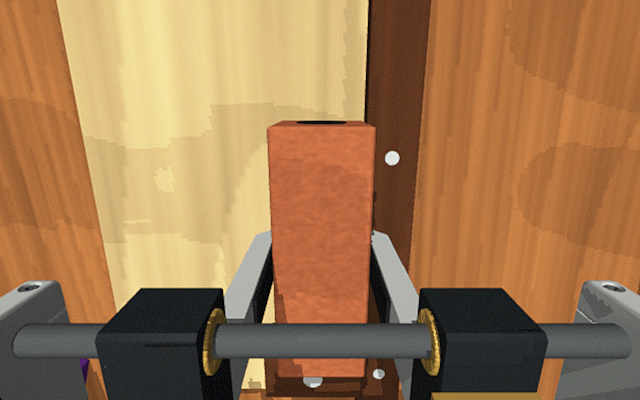

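The pictures show the prop flush against the stop (crop (215,330)) and along the fence, with the finger above the fence. The wrist forces are steady at about 25 N to the fence, 14 N to the stop and 25 N down, all inside the limits.

```bash
python3 -c "
from h import *
print(ctrl.hand_in())"
```

```text
the job is handed in; nothing more can be done
None
```

I handed the job in with the long prop held flat on the bed, flush along the fence and against the stop block, at wrist forces of about 25 N on the fence, 14 N on the stop and 25 N down, after about 13 s; the hand-in returned no verdict.

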